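# Fit a lens in its cell and screw the retaining ring snug

## Robot

A 7-joint arm with a two-finger parallel gripper is mounted at the origin on a cart in front of the work surface, level with it; the furniture and walls round the work are solid. World frame = base frame: x ahead of the robot, y to its left, z up, the work surface at z = 0. Lengths are in mm, angles in degrees, forces in N, time in s.
With the tool pointing down it reaches from about 425 to 1025 mm from the base axis. Payload 9.4 kg.
Tool frame: the origin (TCP) lies at the very end of the fingers, on their centre line; the grasp point (between the pads) lies 19 mm behind it (robot.grip_point_offset is the z of the grasp point in the tool frame, in mm); z points along the fingers, y is the direction in which the jaws open and shut (so a half turn about z gives the same grasp; the last joint's range is limited). The gripper opens to 85 mm and grips with 20 to 120 N. Pads are 22 mm wide; open, the fingers measure 114 mm over their backs; the gripper's body (76 mm by 85 mm) begins 54 mm behind the grasp point. The pads swing forward as they close: fully open they stand 13 mm farther back than shut.
Start: joints at [-80.082, 34.337, -0.143, 91.639, 0.103, 54.024, -4.572], TCP at [179.232, 702.496, 231.275] pointing down, gripper open.
Joint ranges: [-147.43, 147.43], [-19.82, 112.94], [-74.19, 73.91], [6.32, 146.72], [-59.91, 239.91], [6.04, 106.73], [-150.56, 150.56]. Speed limits (degrees/s): [127.2, 127.2, 172.46, 172.46, 180, 180, 180].

## Interface

Orientations are given as [roll, pitch, yaw] about the fixed x, y, z axes, in that order (R = Rz(yaw) Ry(pitch) Rx(roll)).
In Python, from cell import robot, optics, workorder gives the robot as it stands.
- The arm moves only by the tool send_rows, never from a script. Its arguments are lists of equal length, an entry for each row: "offset": the shift along the tool's x, y, z in m, a list of three; "roll": the turn about the tool's z in degrees; "hand": the closure, from 0 (fully open) to 1 (shut). A call has 1 to 20 rows; each row is the pose to reach, as a shift and turn from the pose commanded when the call began, along the tool's axes at that moment; what a row does not reach only later rows make up. A row lasts 1/12 s, in which the tool goes at most 41.7 mm and 7.16 degrees, less where a joint would pass 70% of its speed; a pose out of reach is approached as far as the arm can. A call with a gripper value outside its range is refused whole. The fingers move at their own pace and stop on an object; the grip force is fixed at half the most. Time passes only in rows, so rows that repeat a pose let the fingers close. It gives the time, the measured TCP pose, the force and the opening at its end, in the units of the state.
- robot.get_obs(): the state, without advancing time (a new reading comes with each control period).
- optics.capture(name): name is "scene" or "top"; returns the picture (400x640x3 uint8, red, green, blue); there is no depth.
- optics.calibration(name): a dict with "vfov" (degrees; the focal length in pixels is half the picture's height over the tangent of half this angle, whatever the lens; pixels are square), "cx", "cy" (the principal point, pixels), "k1" (the pictures are not rectified: a ray, as slopes to the right and down, at radius r is drawn at 1 + k1 r^2 times it, then the intrinsics apply), "cam_to_world" (4x4, takes a point from camera to world coordinates). Camera axes: x right, y up, looking along -z (the intrinsics and any distortion apply to the point x, -y, -z); pixel columns grow to the right and rows downward; lengths in mm; the calibration is good to about 2 mm. A picture is of the moment at which its call begins. calibration takes no time and is no camera call.
- workorder.hand_in(): hands the job in, once; it reports no verdict.
The state is a dict: "clock": time; "q": joint angles; "qd": joint speeds; "effort": joint torques, N m; "tool_pos": TCP position; "eef_rot": TCP orientation; "force": force on the tool from outside, world axes, zero at the start; "moment": the same for the moment, N m; "gripper_width": finger opening in mm.
Only numpy, scipy, OpenCV 4.12 (cv2) and the standard library are available. Lean on these libraries where they do the work, as an engineer would, in place of code of your own. Each camera call takes 0.05 s, during which the arm holds its last target.

## Task

Drop the lens into the bore of the lens cell so that it sits flat on its seat, then put the hexagonal retaining ring over it and screw the ring clockwise (seen from above) until it is snug and clamps the lens by itself. Be gentle with the glass: feel for the snug point and do not force the ring past it, and leave the other things on the bench where they are.

Things in the scene. Friction and masses are not known exactly. Their poses are not given: they have to be found in the camera images.
- cell: Lens cell fixed to the bench: bare aluminium barrel on a dark square base plate 90 x 90 x 10 mm with four screw heads at its corners (4 mm high). Origin on the barrel's axis at the plate's underside (bench level), z up along the axis. The barrel is 44 mm outside (a 60 mm collar below 16 mm) and its rim is 45 mm above the bench.
- cell_rim (a point): Centre of the barrel's mouth, 45 mm above the bench. The upright round bore has 38 mm diameter, with a 1.4 mm chamfer at the mouth; the lens goes in here.
- cell_seat (a point): Nominal centre of the spring seat in the bore that carries the lens, 40 mm above the bench when unloaded. Pushing it down takes 2.4 N at first and 4.4 N at the end of its 2.5 mm travel, where it meets a solid stop. Seat and stop really stand up to 0.9 mm higher or lower than this point, which cannot be seen (the point does not show it).
- cell_gap (a point): Rim level, middle of one gap, 24 mm from the axis on the cell's +x side. Three flanges (52 mm diameter, flush with the rim) act as a three-start thread; the 44 degree gaps between them are centred at 0, 120, 240 degrees from +x. A flange's underside begins 22 degrees clockwise of a gap at 41.5 mm above the bench and falls 0.084 mm per degree clockwise; solid end stop at 92 degrees.
- lens_center (a point): Centre (half-way up) of the loose lens: a disc 36 mm in diameter and 15 mm thick with a black rim, lying flat on the bench, with a low glass dome on top (2.6 mm high, 29 mm wide). z up along its axis; lower face 7.5 mm below this point, upper rim 7.5 mm above. 45 g. In the cell its upper 10 mm stand above the rim.
- ring_center (a point): Centre (half-way up, 11 mm above its lower edge) of the loose retaining ring: a hexagonal aluminium cap nut, 60 mm across flats, 69 mm over corners, 22 mm tall, lying lower edge down, with a 25 mm round opening in its top. z up along its axis; its flats face 0, 60, 120... degrees from its x axis. 70 to 120 g. The skirt is 54.4 mm wide inside.
- ring_lug (a point): Top of one of three lugs inside the ring's skirt, 25 mm from its axis on the ring's +x side, 4 mm above the lower edge. Lugs at 0, 120, 240 degrees from the ring's x axis, each 20 degrees wide, reaching in to 46.8 mm diameter; a small black pip on the top face marks each. They pass the cell's gaps with 12 degrees to spare either way; a lug on a flange leaves the ring 8 mm too high.
- ring_press (a point): Centre of the face inside the ring that presses the lens rim, 18 mm above the lower edge. Put over lens and cell, the lower edge comes to about 37 mm above the bench. Snug comes 45 to 67 degrees clockwise of a gap's middle, 2.5 mm lower; there the turning moment climbs steeply, about 0.02 N m per N of clamping. Snug: above 6 N (about 13 N is good); above 30 N the glass may break. Friction holds it.
- timer: Bystander: white bench timer, 62 x 62 x 15 mm, origin at the centre of its underside.
- beaker: Bystander: clear beaker, 55 mm diameter, 68 mm tall, origin at the centre of its underside.
- reagent_white: Bystander: white round bottle with a black cap, 48 mm diameter, 92 mm tall, origin at the centre of its underside.
- petri_dish: Bystander: flat round dish, 62 mm diameter, 13 mm tall, origin at the centre of its underside.
Mind the look-alikes: they are no part of the job. Leave any green or purple look-alike of the part that bears ring_center alone.

How it is judged:
By the outcome, as a careful person would: the job done as asked, in the order asked, and still so for the second after the job is handed in, with the robot touching nothing.
It also fails if it takes over 72 s, if anything falls off the work surface, if the arm or the gripper's body presses on something with over 40 N, if the wrist force passes 120 N, or if a joint passes its speed limit or range.

## Working session

There is one attempt and no reset: what is moved stays moved. The work goes in short steps, Python scripts to look and compute and a tool call to move; the robot and the scene stay as the last step left them, time stands still between calls to the robot, and variables do not carry over. Pictures are saved under pics/ and viewed, and the job is handed in when it is done.

Besides the shell and the picture viewer there is one more tool, called after "Emit:" as name(argument=value, ...), one argument or row to a line, values as JSON. send_rows: Moves the arm, as the interface text tells. Its arguments: {"type":"object","properties":{"offset":{"type":"array","items":{"type":"array","items":{"type":"number"}}},"roll":{"type":"array","items":{"type":"number"}},"hand":{"type":"array","items":{"type":"number"}}},"required":["offset","roll","hand"]}

```bash
ls; mkdir -p pics
python3 - <<'E'
from cell import robot, optics, workorder
import cv2
for n in ("scene","top"):
    im=optics.capture(n); cv2.imwrite(f"pics/{n}0.png",im[:,:,::-1]); c=optics.calibration(n); print(n,c)
print(robot.get_obs(), robot.grip_point_offset)
E
```

```text
pics
scene {'vfov': 55.05624341360487, 'cx': 320.26804715740263, 'cy': 198.71513084547882, 'k1': -0.061560577246784785, 'cam_to_world': array([[-4.48491240e-01,  4.40548441e-01, -7.77671318e-01,
        -3.11044374e+02],
       [-8.93692427e-01, -2.08365972e-01,  3.97363144e-01,
         7.47215339e+02],
       [ 1.30174735e-02,  8.73212856e-01,  4.87165119e-01,
         6.07072066e+02],
       [ 0.00000000e+00,  0.00000000e+00,  0.00000000e+00,
         1.00000000e+00]])}
top {'vfov': 45.11157518075626, 'cx': 311.4672143913065, 'cy': 203.1072346514713, 'k1': -0.0622200618790368, 'cam_to_world': array([[-1.77308433e-02,  9.95159626e-01, -9.66588638e-02,
         4.46047503e+02],
       [-9.99842006e-01, -1.75262139e-02,  2.96570248e-03,
         3.04953281e+02],
       [ 1.25728344e-03,  9.66961766e-02,  9.95313151e-01,
         1.31907087e+03],
       [ 0.00000000e+00,  0.00000000e+00,  0.00000000e+00,
         1.00000000e+00]])}
{'clock': 0.1, 'q': array([-80.08267073,  34.38175391,  -0.14506049,  91.67521752,
         0.10265927,  54.02431887,  -4.57146532]), 'qd': array([-0.06783274, -0.11981278,  0.03904742, -0.08528933, -0.01285102,
       -0.07993729, -0.02469639]), 'effort': array([ 6.02980188e-03, -7.77992749e+01,  1.57006793e+00, -2.58626282e+01,
        1.26556636e-02,  5.50841607e-03, -1.51171986e-05]), 'tool_pos': array([179.13466617, 702.09358663, 230.48756349]), 'eef_rot': array([-1.79919182e+02,  7.54236052e-03,  1.65691352e+02]), 'force': array([-0.37312725, -0.04925383, -0.07281452]), 'moment': array([-0.08168853,  0.04028409, -0.05438063]), 'gripper_width': 85.37428810852437} -18.700000000000003
```

View pics/scene0.png

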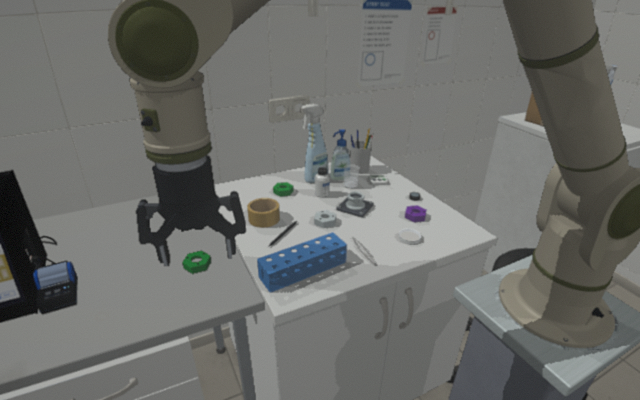

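View pics/top0.png

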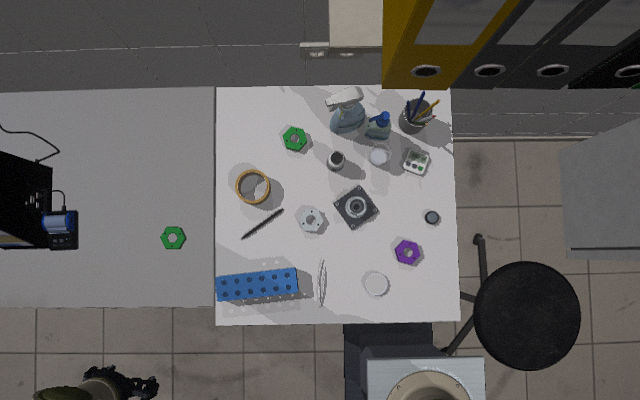

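The top view shows the ring at about (311,220), the cell at (356,207) and the lens at (432,217). I'll enlarge these next.

```bash
cat > h.py <<'E'
import numpy as np, cv2
from cell import robot, optics, workorder
def K(c):
    f=200/np.tan(np.radians(c['vfov']/2)); return f,c['cx'],c['cy'],c['k1'],np.array(c['cam_to_world'])
def ray(n,u,v):
    f,cx,cy,k1,T=K(optics.calibration(n))
    P=cv2.undistortPoints(np.array([[[u,v]]],float),np.array([[f,0,cx],[0,f,cy],[0,0,1]]),np.array([k1,0,0,0,0.]),None,None,None).ravel() if False else None
    d=np.array([(u-cx)/f,(v-cy)/f]); p=d.copy()
    for _ in range(30): p=d/(1+k1*(p@p))
    return T[:3,3], T[:3,:3]@np.array([p[0],-p[1],-1])
def onz(n,u,v,z):
    o,d=ray(n,u,v); return o+d*(z-o[2])/d[2]
def proj(n,P):
    f,cx,cy,k1,T=K(optics.calibration(n))
    q=T[:3,:3].T@(np.array(P,float)-T[:3,3]); p=np.array([q[0],-q[1]])/-q[2]; p=p*(1+k1*(p@p))
    return np.array([cx,cy])+f*p
def two(a,b):
    (o1,d1),(o2,d2)=ray(*a),ray(*b)
    A=np.c_[d1,-d2]; s=np.linalg.lstsq(A,o2-o1,rcond=None)[0]
    p,q=o1+s[0]*d1,o2+s[1]*d2; return (p+q)/2, np.linalg.norm(p-q)
def snap(n,name,x0,y0,w,h,s):
    im=optics.capture(n)[:,:,::-1].copy(); cv2.imwrite(f"pics/{name}_raw.png",im)
    cv2.imwrite(f"pics/{name}.png",cv2.resize(im[y0:y0+h,x0:x0+w],None,fx=s,fy=s,interpolation=cv2.INTER_CUBIC)); return im
E
python3 - <<'E'
import cv2,numpy as np
im=cv2.imread("pics/top0.png"); 
c=lambda u,v,r,s:cv2.resize(im[v-r:v+r,u-r:u+r],None,fx=s,fy=s,interpolation=cv2.INTER_CUBIC)
o=np.hstack([c(311,220,20,10),c(356,207,25,8)]); o2=np.hstack([c(432,217,10,20)[:200],c(432,217,10,20)[200:]])
cv2.imwrite("pics/z1.png",o)
im=cv2.imread("pics/scene0.png"); 
c2=cv2.resize(im[170:260,290:450],None,fx=5,fy=5,interpolation=cv2.INTER_CUBIC); cv2.imwrite("pics/z2.png",c2)
E
```

```text
(no output)
```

View pics/z1.png

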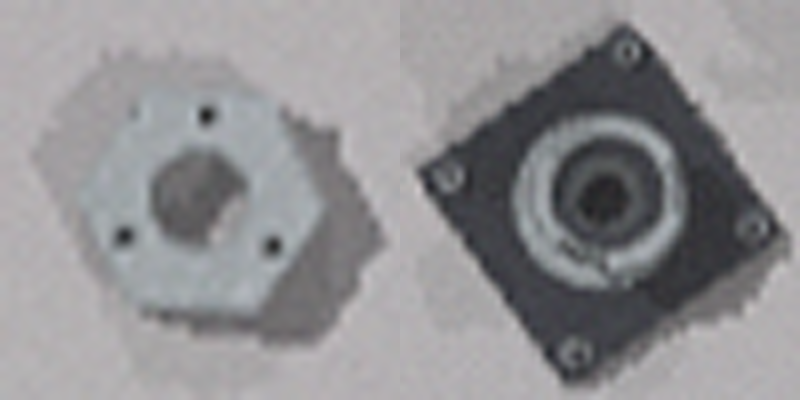

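View pics/z2.png

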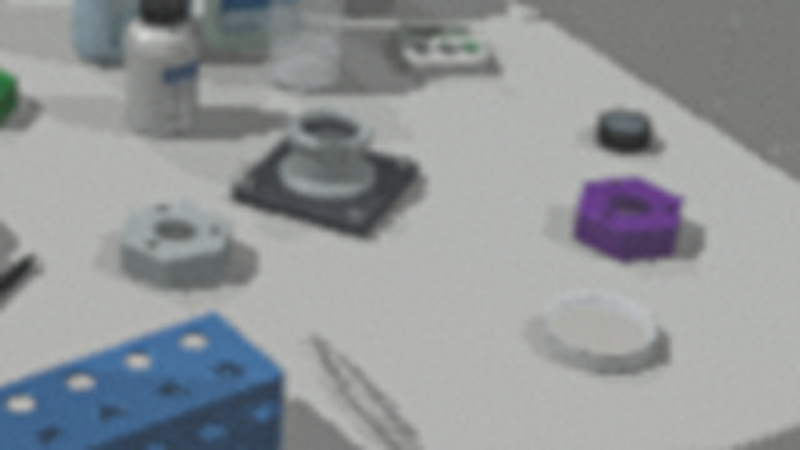

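The ring's three black pips are clear at about (311.5,211.5), (303,223.5) and (318,224.5). The cell plate sits as a diamond around (356,207). I'll average several frames to find the gaps.

Run:
```python
from h import *
for n in ("top","scene"):
    a=np.mean([optics.capture(n).astype(float) for _ in range(10)],0); np.save(f"pics/{n}_avg.npy",a)
im=np.clip(np.load("pics/top_avg.npy")[:,:,::-1],0,255).astype(np.uint8)
def c(u,v,r,s,g=1.5): 
    x=cv2.resize(im[v-r:v+r,u-r:u+r],None,fx=s,fy=s,interpolation=cv2.INTER_CUBIC); return np.clip(x.astype(float)*g,0,255).astype(np.uint8)
cv2.imwrite("pics/z3.png",np.hstack([c(354,207,13,30)[:, :],]))
im=np.clip(np.load("pics/scene_avg.npy")[:,:,::-1],0,255).astype(np.uint8)
cv2.imwrite("pics/z4.png",np.clip(cv2.resize(im[185:220,330:380],None,fx=16,fy=16,interpolation=cv2.INTER_CUBIC)*1.3,0,255))
```

```text
[ WARN:0@51.502] global loadsave.cpp:1063 imwrite_ Unsupported depth image for selected encoder is fallbacked to CV_8U.
```

View pics/z3.png

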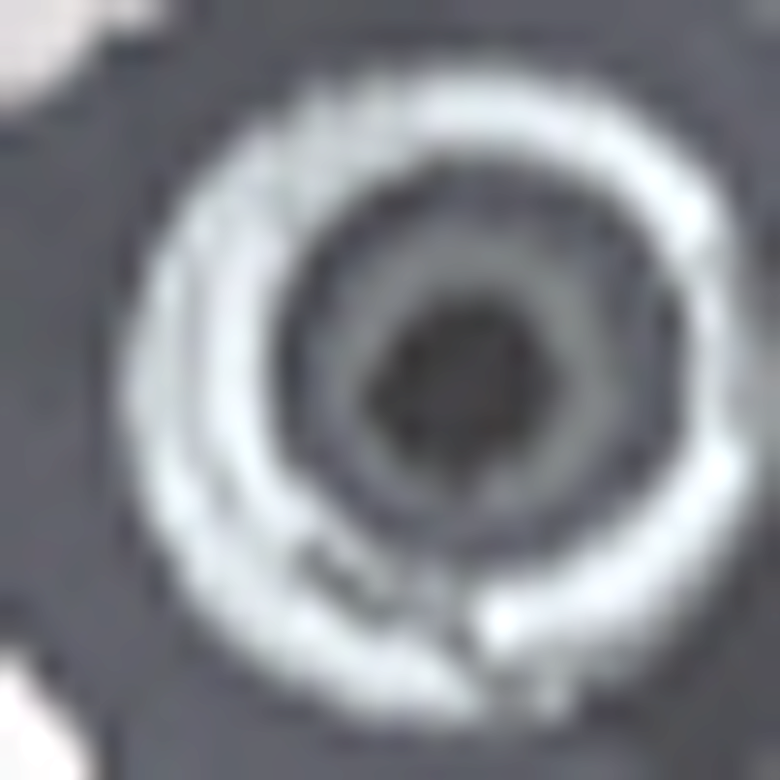

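View pics/z4.png

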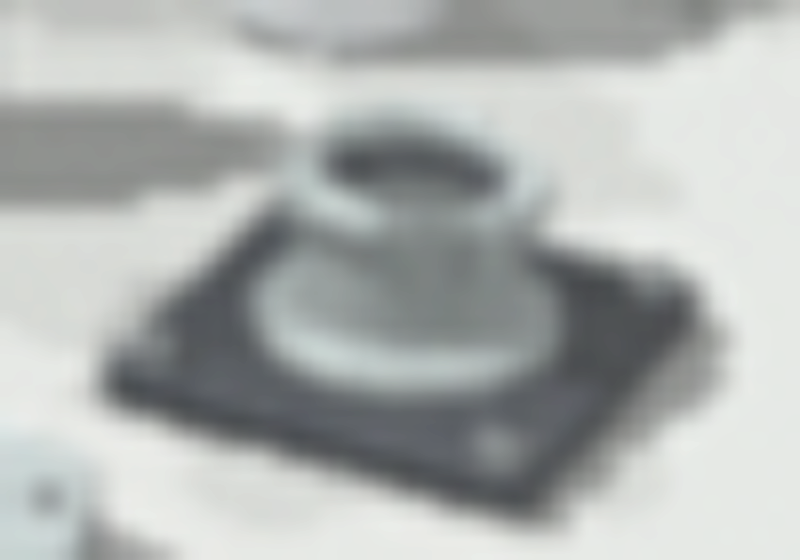

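```bash
cat > m.py <<'E'
from h import *
A=np.load("pics/top_avg.npy"); g=A.mean(2)
def show(m): 
    n,l,s,c=cv2.connectedComponentsWithStats(m.astype(np.uint8)); return [(i,s[i],c[i]) for i in range(1,n)]
# pips
S=8
def crop(u0,v0,w,h): return cv2.resize(g[v0:v0+h,u0:u0+w],None,fx=S,fy=S,interpolation=cv2.INTER_CUBIC)
def back(p,u0,v0): return (p[0]+.5)/S-.5+u0,(p[1]+.5)/S-.5+v0
P=[]
for (u,v) in ((311.5,211.5),(303,223.5),(318,224.5)):
    u0,v0=int(u)-3,int(v)-3; c=g[v0:v0+8,u0:u0+8]; w=np.clip(np.percentile(c,60)-15-c,0,None)
    yy,xx=np.mgrid[:8,:8]; m=np.hypot(xx+u0-u,yy+v0-v)<3; w=w*m
    P.append(onz("top",u0+(w*xx).sum()/w.sum(),v0+(w*yy).sum()/w.sum(),22)); 
P=np.array(P); c=P.mean(0); print("pips",P.round(1),"ring c",c.round(1),[np.degrees(np.arctan2(*(p-c)[1::-1])).round(1) for p in P],np.linalg.norm(P-c,axis=1).round(1))
# lens
u0,v0=420,205; c=crop(u0,v0,24,24); m=c<0.72*np.median(c); 
for i,s,k in show(m): 
    if s[4]>200: print("lens",s,back(k,u0,v0),onz("top",*back(k,u0,v0),7.5).round(1),onz("top",*back(k,u0,v0),15).round(1))
# bore dark
u0,v0=341,192; c=crop(u0,v0,28,28)
for t in (90,100,110,120):
    for i,s,k in show(c<t):
        if s[4]>2000 and abs(back(k,u0,v0)[0]-357)<2: print("bore",t,s,back(k,u0,v0),onz("top",*back(k,u0,v0),45).round(1))
# plate
u0,v0=325,178; c=crop(u0,v0,62,60); b=cv2.GaussianBlur(c,(9,9),0)
m=((b<95)).astype(np.uint8); print(np.percentile(b,[5,25,50,75,95]))
cn=max(cv2.findContours(m,cv2.RETR_EXTERNAL,cv2.CHAIN_APPROX_NONE)[0],key=cv2.contourArea)
r=cv2.minAreaRect(cn); q=cv2.boxPoints(r); W=np.array([onz("top",*back(p,u0,v0),10) for p in q]); print("plate",W.round(1),W.mean(0).round(1),[np.degrees(np.arctan2(*(W[(i+1)%4]-W[i])[1::-1])).round(1) for i in range(4)],np.linalg.norm(W-np.roll(W,1,0),axis=1).round(1))
C=onz("top",357,206.2,45)
# polar
for rr in (23.5,25):
  print(rr,[(t,int(cv2.getRectSubPix(g.astype(np.float32),(1,1),tuple(proj("top",C+[rr*np.cos(np.radians(t)),rr*np.sin(np.radians(t)),0])))[0,0])) for t in range(0,360,10)])
E
python3 m.py
```

```text
pips [[550.4 302.1  22. ]
 [517.9 325.1  22. ]
 [513.  283.8  22. ]] ring c [527.1 303.7  22. ] [np.float64(-4.0), np.float64(113.2), np.float64(-125.4)] [23.4 23.3 24.3]
lens [   36    46   130   123 11729] (np.float64(432.1923704066843), np.float64(217.794318569358)) [527.2 -29.    7.5] [526.7 -27.1  15. ]
bore 90 [  72   58  111  113 9551] (np.float64(356.4474073395456), np.float64(205.62962647890274)) [560.9 181.7  45. ]
bore 100 [   71    56   113   118 10061] (np.float64(356.45336571911344), np.float64(205.67311276215088)) [560.8 181.7  45. ]
[ 59.87101674 106.71044847 165.88350624 177.09103364 178.13878248]
plate [[572.3 244.3  10. ]
 [624.4 168.7  10. ]
 [547.8 117.1  10. ]
 [496.3 192.6  10. ]] [560.2 180.7  10. ] [np.float64(-55.4), np.float64(-146.0), np.float64(124.3), np.float64(34.3)] [92.  91.8 92.4 91.4]
23.5 [(0, 147), (10, 142), (20, 132), (30, 131), (40, 134), (50, 125), (60, 149), (70, 151), (80, 157), (90, 160), (100, 159), (110, 158), (120, 153), (130, 118), (140, 95), (150, 96), (160, 121), (170, 99), (180, 143), (190, 132), (200, 137), (210, 141), (220, 132), (230, 132), (240, 131), (250, 135), (260, 110), (270, 107), (280, 97), (290, 96), (300, 120), (310, 157), (320, 157), (330, 156), (340, 156), (350, 149)]
25 [(0, 148), (10, 151), (20, 132), (30, 133), (40, 136), (50, 132), (60, 151), (70, 155), (80, 152), (90, 152), (100, 155), (110, 139), (120, 147), (130, 134), (140, 126), (150, 122), (160, 143), (170, 115), (180, 118), (190, 121), (200, 113), (210, 119), (220, 107), (230, 102), (240, 101), (250, 97), (260, 89), (270, 83), (280, 77), (290, 78), (300, 96), (310, 144), (320, 141), (330, 146), (340, 141), (350, 149)]
```

Run:
```python
from h import *
A=np.load("pics/scene_avg.npy"); g=A.mean(2); S=8
def blobs(u0,v0,w,h,t,z,top,mn=300):
    c=cv2.resize(g[v0:v0+h,u0:u0+w],None,fx=S,fy=S,interpolation=cv2.INTER_CUBIC)
    n,l,s,k=cv2.connectedComponentsWithStats((c<t).astype(np.uint8))
    for i in range(1,n):
        if s[i][4]>mn:
            uv=((k[i]+.5)/S-.5)+[u0,v0]; p,e=two(("top",*top),("scene",*uv)); print(t,(s[i][:4]/S).round(1),uv.round(2),onz("scene",*uv,z).round(1),"tri",p.round(1),round(e,1))
print("lens"); blobs(405,185,20,20,100,7.5,(432.19,217.79)); blobs(405,185,20,20,120,7.5,(432.19,217.79))
print("bore"); 
for t in (100,115,130): blobs(347,190,17,11,t,45,(356.45,205.65),500)
print("expected bore px", proj("scene",[560.6,181.5,45]), "lens", proj("scene",[527,-29,7.5]),"ring",proj("scene",[527.1,303.7,22]))
im=np.clip(A[:,:,::-1]*1.3,0,255).astype(np.uint8)
cv2.imwrite("pics/z5.png",np.hstack([cv2.resize(im[205:233,305:345],None,fx=10,fy=10,interpolation=cv2.INTER_CUBIC),cv2.resize(im[182:210,395:435],None,fx=10,fy=10,interpolation=cv2.INTER_CUBIC)]))
```

```text
lens
100 [ 4.4  8.5 11.4  7.2] [414.58 197.07] [524.2 -25.3   7.5] tri [527.6 -29.3   4.9] 1.0
120 [ 3.9  7.4 13.1  8.6] [414.7  196.38] [527.7 -28.7   7.5] tri [527.3 -28.7   7.7] 0.6
bore
100 [ 3.5  3.5 10.6  4.1] [355.28 195.09] [560.7 181.4  45. ] tri [560.8 181.5  45. ] 0.4
115 [ 0.  3. 17.  8.] [354.94 196.99] [550.7 188.6  45. ] tri [561.7 181.2  37.8] 0.5
130 [ 0.   2.5 17.   8.5] [355.1  196.87] [551.2 187.8  45. ] tri [561.5 181.1  38.3] 0.0
expected bore px [355.25969721 195.10660546] lens [414.91618143 196.46156426] ring [324.69750909 215.68730609]
```

View pics/z5.png

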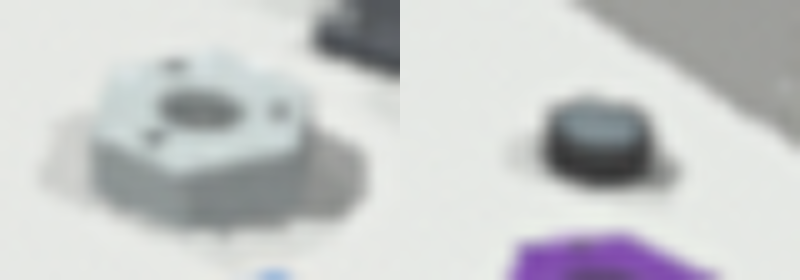

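The lens at (527.3,-28.8), cell at (560.7,181.5), gaps at 34.5°, and ring at (527.1,303.7) with lugs at -5.4° agree between both views. I'll go to the lens first.

```bash
cat > d.py <<'E'
import sys
from h import *
# usage: d.py x y z ydir  -> offset(m), roll
x,y,z,yd=map(float,sys.argv[1:5])
o=robot.get_obs(); from scipy.spatial.transform import Rotation as R
M=R.from_euler('xyz',o['eef_rot'],degrees=True).as_matrix()
cur=np.degrees(np.arctan2(M[1,1],M[0,1]))
print("clock",round(o['clock'],2),"pos",o['tool_pos'].round(1),"ydir",round(cur,2),"q7",o['q'][6].round(1),"w",o['gripper_width'].round(1),"F",o['force'].round(2),"M",o['moment'].round(3))
M0=R.from_euler('xyz',[180,0,o['eef_rot'][2]],degrees=True).as_matrix()
print("offset",(M0.T@(np.array([x,y,z])-o['tool_pos'])/1000).round(4),"roll",round((cur-yd+180)%360-180,2))
E
python3 d.py 527.3 -28.8 110 15
```

```text
Traceback (most recent call last):
  File "d.py", line 8, in <module>
    print("clock",round(o['clock'],2),"pos",o['tool_pos'].round(1),"ydir",round(cur,2),"q7",o['q'][6].round(1),"w",o['gripper_width'].round(1),"F",o['force'].round(2),"M",o['moment'].round(3))
                                                                                                                   ^^^^^^^^^^^^^^^^^^^^^^^^
AttributeError: 'float' object has no attribute 'round'
```

```bash
sed -i "s/o\['gripper_width'\].round(1)/round(o['gripper_width'],1)/" d.py; python3 d.py 527.3 -28.8 110 15
```

```text
clock 1.1 pos [179.2 702.5 231.3] ydir 75.69 q7 -4.6 w 85.4 F [-0.14  0.33  0.39] M [-0.025  0.013 -0.008]
offset [-0.5181 -0.6226  0.1213] roll 60.69
```

Emit:
send_rows(
  offset=[
    [-0.518,-0.6225,0.121],
    [-0.518,-0.6225,0.121],
    [-0.518,-0.6225,0.121],
    [-0.518,-0.6225,0.121],
    [-0.518,-0.6225,0.121],
    [-0.518,-0.6225,0.121],
    [-0.518,-0.6225,0.121],
    [-0.518,-0.6225,0.121],
    [-0.518,-0.6225,0.121],
    [-0.518,-0.6225,0.121],
    [-0.518,-0.6225,0.121],
    [-0.518,-0.6225,0.121],
    [-0.518,-0.6225,0.121],
    [-0.518,-0.6225,0.121],
    [-0.518,-0.6225,0.121],
    [-0.518,-0.6225,0.121],
    [-0.518,-0.6225,0.121],
    [-0.518,-0.6225,0.121],
    [-0.518,-0.6225,0.121],
    [-0.518,-0.6225,0.121],
  ],
  roll=[60.7,60.7,60.7,60.7,60.7,60.7,60.7,60.7,60.7,60.7,60.7,60.7,60.7,60.7,60.7,60.7,60.7,60.7,60.7,60.7],
  hand=[0.3,0.3,0.3,0.3,0.3,0.3,0.3,0.3,0.3,0.3,0.3,0.3,0.3,0.3,0.3,0.3,0.3,0.3,0.3,0.3],
)

```text
clock: 2.77
tool_pos: [528.8, -33.0, 110.1]
eef_rot: [179.9, 0.1, 104.8]
force: [1.0, -0.3, 0.8]
gripper_width: 59.8
```

```bash
python3 d.py 527.3 -28.8 30 15
python3 - <<'E'
from h import *
snap("scene","a1",360,140,110,80,7)
E
```

```text
clock 2.77 pos [528.8 -33.  110.1] ydir 14.8 q7 21.7 w 59.8 F [ 0.95 -0.34  0.78] M [-0.016  0.015  0.052]
offset [ 0.0045 -0.0004  0.0801] roll -0.2
```

View pics/a1.png

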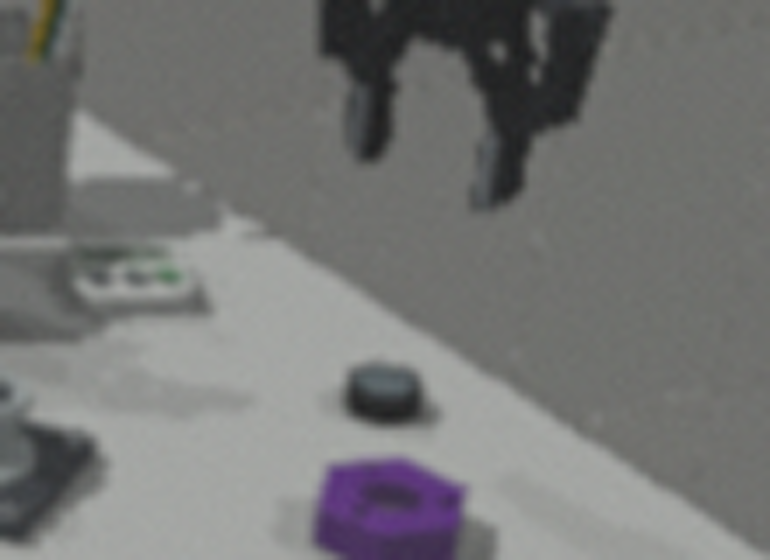

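The fingertips are at about (412.9,162.9) and (430,169.7) px in the scene view, above the lens. I'll check the real tip height at this opening.

```bash
python3 - <<'E'
from h import *
print(robot.get_obs()['qd'].round(1), robot.get_obs()['tool_pos'])
for z in (110,115,120,125): print(z, proj("scene",[528.8+30*.967,-33+30*.255,z]),proj("scene",[528.8-30*.967,-33-30*.255,z]), proj("scene",[528.8,-33,z]))
E
python3 d.py 527.3 -28.8 30 15
```

```text
[-4.2 -1.7 -0.2  2.7 -0.9 -0.5 -5.8] [530.57208103 -37.2810574  109.82955003]
110 [412.09585902 164.48573435] [427.78657325 170.60259504] [419.82182665 167.49546943]
115 [412.29383403 163.05454459] [428.02262862 169.13800851] [420.03830171 166.04769455]
120 [412.49241123 161.61787372] [428.25942561 167.66761007] [420.25544586 164.59427616]
125 [412.69159199 160.17569803] [428.49696597 166.19137354] [420.47326067 163.13518933]
clock 2.82 pos [530.6 -37.3 109.8] ydir 14.54 q7 21.8 w 59.7 F [ 3.59 -4.41  1.06] M [-0.291 -0.234 -0.032]
offset [ 0.009  -0.001   0.0798] roll -0.46
```

Emit:
send_rows(
  offset=[
    [0,0,0.03],
    [0,0,0.06],
    [0,0,0.085],
    [0,0,0.1],
    [0,0,0.105],
    [0,0,0.105],
    [0,0,0.105],
    [0,0,0.105],
    [0,0,0.105],
    [0,0,0.105],
    [0,0,0.105],
    [0,0,0.105],
    [0,0,0.105],
    [0,0,0.105],
  ],
  roll=[0,0,0,0,0,0,0,0,0,0,0,0,0,0],
  hand=[0.3,0.3,0.3,0.3,0.3,0.3,0.3,0.3,0.75,0.75,0.75,0.75,0.75,0.75],
)

```text
clock: 3.98
tool_pos: [528.0, -28.6, 6.7]
eef_rot: [179.9, 0.0, 105.0]
force: [-0.8, 0.1, 11.0]
gripper_width: 33.1
```

```bash
python3 d.py 527.3 -28.8 5 15
python3 - <<'E'
from h import *
snap("scene","a2",385,165,60,50,10)
E
```

```text
clock 3.98 pos [528.  -28.6   6.7] ydir 14.99 q7 23.1 w 33.1 F [-0.83  0.12 11.03] M [ 0.142  0.232 -0.02 ]
offset [ 0.     -0.0007  0.0017] roll -0.01
```

View pics/a2.png

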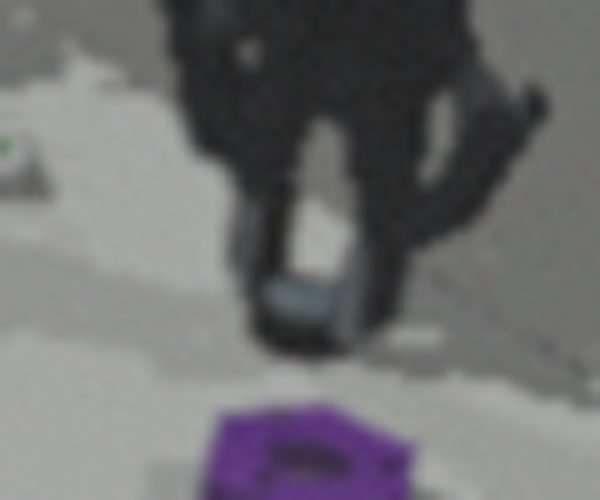

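The fingers hold the lens. I'll regrasp at 90° so it is centred both ways.

Emit:
send_rows(
  offset=[
    [0,0,-0.001],
    [0,0,-0.001],
    [0,0,-0.001],
    [0,0,-0.001],
    [0,0,-0.001],
    [0,0,-0.001],
    [0,0,-0.001],
    [0,0,-0.001],
    [0,0,-0.001],
    [0,0,-0.001],
    [0,0,-0.001],
    [0,0,-0.001],
    [0,0,-0.001],
    [0,0,-0.001],
    [0,0,-0.001],
    [0,0,-0.001],
    [0,0,-0.001],
    [0,0,-0.001],
    [0,0,-0.001],
    [0,0,-0.001],
  ],
  roll=[0,0,-7,-14,-21,-28,-35,-42,-49,-56,-63,-70,-77,-84,-90,-90,-90,-90,-90,-90],
  hand=[0.35,0.35,0.35,0.35,0.35,0.35,0.35,0.35,0.35,0.35,0.35,0.35,0.35,0.35,0.35,0.35,0.75,0.75,0.75,0.75],
)

```text
clock: 5.7
tool_pos: [527.3, -28.8, 6.8]
eef_rot: [-180.0, 0.0, -165.2]
force: [-0.7, -0.5, 7.1]
gripper_width: 32.8
```

```bash
python3 d.py 560.7 181.5 75 105
```

```text
clock 5.7 pos [527.3 -28.8   6.8] ydir 104.81 q7 72.1 w 32.8 F [-0.65 -0.5   7.11] M [-0.042  0.172 -0.056]
offset [-0.086   0.1948 -0.0682] roll -0.19
```

Emit:
send_rows(
  offset=[
    [0,0,-0.03],
    [0,0,-0.06],
    [-0.01,0.02,-0.07],
    [-0.03,0.06,-0.07],
    [-0.045,0.1,-0.07],
    [-0.06,0.14,-0.07],
    [-0.08,0.18,-0.07],
    [-0.085,0.192,-0.07],
    [-0.086,0.195,-0.07],
    [-0.086,0.195,-0.07],
    [-0.086,0.195,-0.07],
    [-0.086,0.195,-0.07],
    [-0.086,0.195,-0.07],
  ],
  roll=[0,0,0,0,0,0,0,0,0,0,0,0,0],
  hand=[0.75,0.75,0.75,0.75,0.75,0.75,0.75,0.75,0.75,0.75,0.75,0.75,0.75],
)

```text
clock: 6.78
tool_pos: [559.9, 179.9, 76.2]
eef_rot: [-179.9, -0.0, -165.2]
force: [-0.2, -1.2, 0.3]
gripper_width: 32.7
```

```bash
python3 d.py 560.7 181.5 60 105
python3 - <<'E'
from h import *
snap("scene","a3",315,145,80,70,8)
E
python3 d.py 560.7 181.5 60 105
```

```text
clock 6.78 pos [559.9 179.9  76.2] ydir 104.83 q7 60.2 w 32.7 F [-0.15 -1.19  0.31] M [-0.036  0.002  0.068]
offset [-0.0012  0.0013  0.0162] roll -0.17
clock 6.83 pos [560.  180.1  76.3] ydir 104.84 q7 60.2 w 32.9 F [-0.07  0.56 -0.05] M [ 0.005 -0.046 -0.037]
offset [-0.0011  0.0011  0.0163] roll -0.16
```

View pics/a3.png

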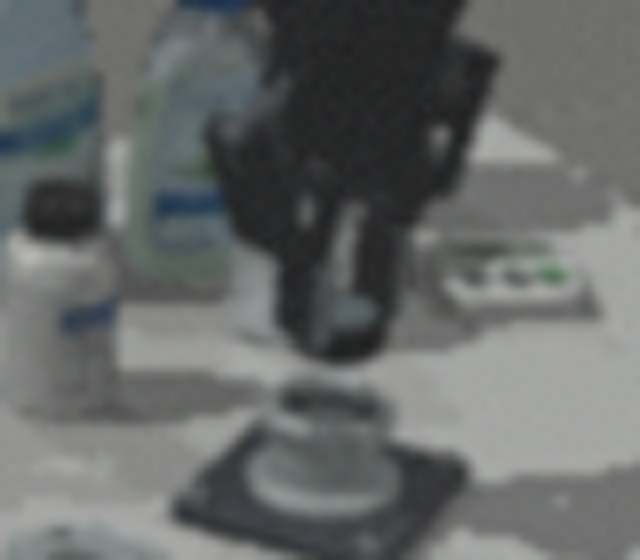

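The lens hangs level right above the bore. Next I'll lower it gently.

Emit:
send_rows(
  offset=[
    [0,0,0.01],
    [0,0,0.018],
    [0,0,0.021],
    [0,0,0.022],
    [0,0,0.023],
    [0,0,0.024],
    [0,0,0.025],
    [0,0,0.026],
    [0,0,0.026],
    [0,0,0.026],
  ],
  roll=[0,0,0,0,0,0,0,0,0,0],
  hand=[0.75,0.75,0.75,0.75,0.75,0.75,0.75,0.75,0.75,0.75],
)

```text
clock: 7.67
tool_pos: [560.1, 181.9, 50.5]
eef_rot: [-180.0, 0.0, -165.0]
force: [0.4, 0.3, -0.9]
gripper_width: 32.7
```

```bash
python3 d.py 560.7 181.5 47 105
```

```text
clock 7.67 pos [560.1 181.9  50.5] ydir 104.99 q7 59.1 w 32.7 F [ 0.43  0.34 -0.89] M [ 0.028 -0.124  0.019]
offset [-0.0004 -0.0006  0.0035] roll -0.01
```

Emit:
send_rows(
  offset=[
    [0,0,0.001],
    [0,0,0.0015],
    [0,0,0.002],
    [0,0,0.0025],
    [0,0,0.003],
    [0,0,0.003],
    [0,0,0.003],
  ],
  roll=[0,0,0,0,0,0,0],
  hand=[0.75,0.75,0.75,0.75,0.75,0.75,0.75],
)

```text
clock: 8.25
tool_pos: [560.5, 181.9, 47.4]
eef_rot: [-180.0, 0.1, -165.0]
force: [4.2, -1.7, 2.6]
gripper_width: 32.8
```

```bash
python3 d.py 560.7 181.5 47 105
```

```text
clock 8.25 pos [560.5 181.9  47.4] ydir 104.98 q7 59.0 w 32.8 F [ 4.21 -1.67  2.6 ] M [-0.19  -0.953 -0.04 ]
offset [-0.0001 -0.0004  0.0004] roll -0.02
```

Emit:
send_rows(
  offset=[
    [0,0,0],
    [0,0,0],
    [0,0,0],
    [0,0,-0.02],
    [0,0,-0.05],
    [0,0,-0.09],
    [0,0,-0.11],
    [0,0,-0.11],
  ],
  roll=[0,0,0,0,0,0,0,0],
  hand=[0.4,0.4,0.35,0.3,0.25,0.2,0.2,0.2],
)

```text
clock: 8.92
tool_pos: [561.3, 182.9, 161.6]
eef_rot: [180.0, 0.3, -165.0]
force: [0.1, 0.1, -0.0]
gripper_width: 68.1
```

```bash
python3 d.py 560.7 181.5 47 105
python3 - <<'E'
from h import *
im=snap("scene","a4",325,170,65,55,11)
E
```

```text
clock 8.92 pos [561.3 182.9 161.6] ydir 105.0 q7 63.9 w 68.1 F [ 0.09  0.14 -0.03] M [0.017 0.007 0.005]
offset [ 0.0009 -0.0012  0.1146] roll -0.0
```

View pics/a4.png

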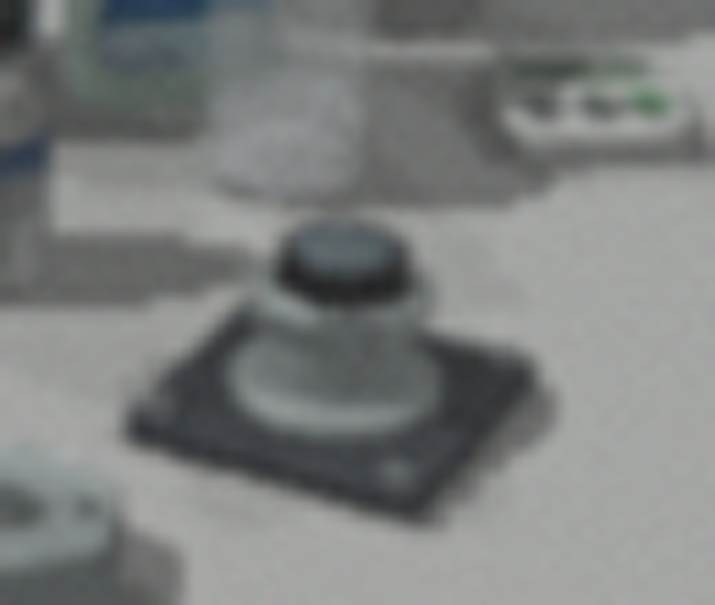

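The lens sits flat in the bore with about 10 mm standing above the rim (crop (345,262), i.e. about (356,194) px). Now the ring.

```bash
python3 d.py 527.1 303.7 70 54.6; python3 -c "
from h import *
print(robot.get_obs()['q'].round(1))"
```

```text
clock 8.97 pos [560.5 182.3 159.4] ydir 104.98 q7 63.9 w 68.6 F [-0.23 -0.31  0.02] M [-0.015 -0.018 -0.058]
offset [0.0009 0.1259 0.0894] roll 50.38
[ -9.   31.5 -21.2 112.8  17.6  38.7  63.9]
```

Emit:
send_rows(
  offset=[
    [0,0.04,0],
    [0,0.08,0.02],
    [0.001,0.11,0.05],
    [0.001,0.126,0.08],
    [0.001,0.126,0.087],
    [0.001,0.126,0.087],
    [0.001,0.126,0.087],
    [0.001,0.126,0.087],
    [0.001,0.126,0.087],
    [0.001,0.126,0.087],
    [0.001,0.126,0.087],
    [0.001,0.126,0.087],
  ],
  roll=[7,14,21,28,35,42,49,50.4,50.4,50.4,50.4,50.4],
  hand=[0,0,0,0,0,0,0,0,0,0,0,0],
)

```text
clock: 9.97
tool_pos: [526.4, 303.0, 70.3]
eef_rot: [180.0, -0.0, 144.7]
force: [0.4, 0.0, 0.3]
gripper_width: 85.0
```

```bash
python3 d.py 527.1 303.7 4 54.6
python3 - <<'E'
from h import *
im=snap("scene","a5",285,165,80,70,8)
E
python3 d.py 527.1 303.7 4 54.6
```

```text
clock 9.97 pos [526.4 303.   70.3] ydir 54.67 q7 14.1 w 85.0 F [0.45 0.01 0.28] M [ 0.048 -0.019  0.002]
offset [-0.0002  0.0009  0.0663] roll 0.07
clock 10.02 pos [526.5 303.1  70.4] ydir 54.65 q7 14.1 w 85.5 F [0.08 0.46 0.12] M [-0.004  0.008 -0.008]
offset [-0.0001  0.0008  0.0664] roll 0.05
```

View pics/a5.png

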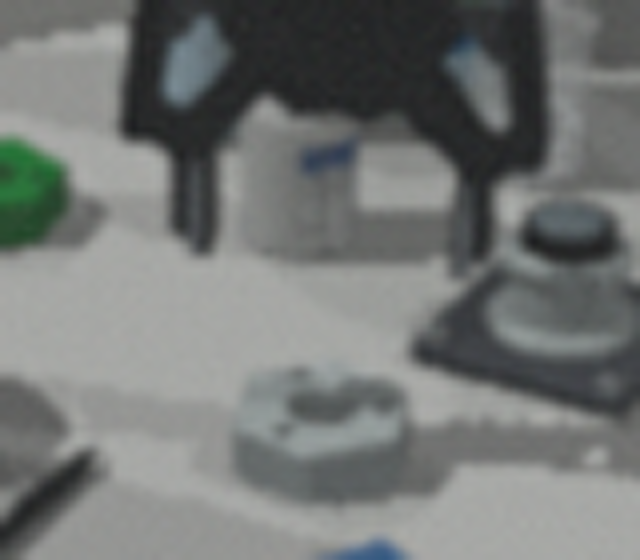

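The open fingers straddle the ring without touching it. I'll descend, close, then regrasp 60° on.

Emit:
send_rows(
  offset=[
    [0,0.0005,0.03],
    [0,0.0005,0.055],
    [0,0.0005,0.066],
    [0,0.0005,0.068],
    [0,0.0005,0.068],
    [0,0.0005,0.068],
    [0,0.0005,0.068],
    [0,0.0005,0.068],
    [0,0.0005,0.068],
    [0,0.0005,0.068],
    [0,0.0005,0.068],
  ],
  roll=[0,0,0,0,0,0,0,0,0,0,0],
  hand=[0,0,0,0,0,0.45,0.45,0.45,0.45,0.45,0.45],
)

```text
clock: 10.93
tool_pos: [527.5, 304.2, 4.3]
eef_rot: [179.9, 0.1, 144.6]
force: [-1.3, -0.7, 8.5]
gripper_width: 59.1
```

```bash
python3 d.py 527.1 303.7 4 -5.4
```

```text
clock 10.93 pos [527.5 304.2   4.3] ydir 54.59 q7 13.4 w 59.1 F [-1.35 -0.73  8.45] M [-0.165  0.181  0.071]
offset [ 0.     -0.0006  0.0003] roll 59.99
```

Emit:
send_rows(
  offset=[
    [0,0,0],
    [0,0,0],
    [0,0,0],
    [0,0,0],
    [0,0,0],
    [0,0,0],
    [0,0,0],
    [0,0,0],
    [0,0,0],
    [0,0,0],
    [0,0,0],
    [0,0,0],
    [0,0,0],
    [0,0,0],
    [0,0,0],
    [0,0,0],
    [0,0,0],
    [0,0,0],
    [0,0,0],
  ],
  roll=[0,0,5,12,19,26,33,40,47,54,60,60,60,60,60,60,60,60,60],
  hand=[0,0,0,0,0,0,0,0,0,0,0,0,0,0.45,0.45,0.45,0.45,0.45,0.45],
)

```text
clock: 12.52
tool_pos: [526.9, 303.8, 3.2]
eef_rot: [180.0, -0.0, 84.7]
force: [-2.6, -0.9, 8.9]
gripper_width: 59.0
```

```bash
python3 d.py 560.7 181.5 75 34.5; python3 -c "
from h import *
print(robot.get_obs()['q'].round(1))"
```

```text
clock 12.52 pos [526.9 303.8   3.2] ydir -5.32 q7 -22.0 w 59.0 F [-2.58 -0.87  8.9 ] M [-0.082  0.383  0.058]
offset [-0.1186  0.0449 -0.0718] roll -39.82
[-41.4  45.    9.4 115.8 -19.2  20.5 -22. ]
```

Emit:
send_rows(
  offset=[
    [0,0,-0.03],
    [0,0,-0.06],
    [0,0,-0.077],
    [-0.02,0.008,-0.077],
    [-0.05,0.019,-0.077],
    [-0.08,0.03,-0.077],
    [-0.105,0.04,-0.077],
    [-0.118,0.045,-0.077],
    [-0.1188,0.0455,-0.077],
    [-0.1188,0.0455,-0.077],
    [-0.1188,0.0455,-0.077],
    [-0.1188,0.0455,-0.077],
    [-0.1188,0.0455,-0.077],
    [-0.1188,0.0455,-0.077],
  ],
  roll=[0,0,0,-7,-14,-21,-28,-35,-39.8,-39.8,-39.8,-39.8,-39.8,-39.8],
  hand=[0.45,0.45,0.45,0.45,0.45,0.45,0.45,0.45,0.45,0.45,0.45,0.45,0.45,0.45],
)

```text
clock: 13.68
tool_pos: [560.5, 182.1, 79.2]
eef_rot: [-180.0, -0.0, 124.4]
force: [0.2, 0.2, -1.5]
gripper_width: 58.5
```

```bash
python3 d.py 561.5 181.2 80 34.5
python3 - <<'E'
from h import *
im=snap("scene","a6",315,145,80,70,8)
im=snap("top","a7",325,175,60,60,8)
E
python3 d.py 561.5 181.2 80 34.5
```

```text
clock 13.68 pos [560.5 182.1  79.2] ydir 34.41 q7 12.2 w 58.5 F [ 0.18  0.23 -1.46] M [-0.004  0.007 -0.01 ]
offset [-0.0014  0.0003 -0.0008] roll -0.09
clock 13.78 pos [560.5 181.9  79.3] ydir 34.42 q7 12.2 w 58.6 F [ 0.6  -1.05 -1.02] M [ 0.029  0.023 -0.019]
offset [-0.0011  0.0004 -0.0007] roll -0.08
```

View pics/a6.png

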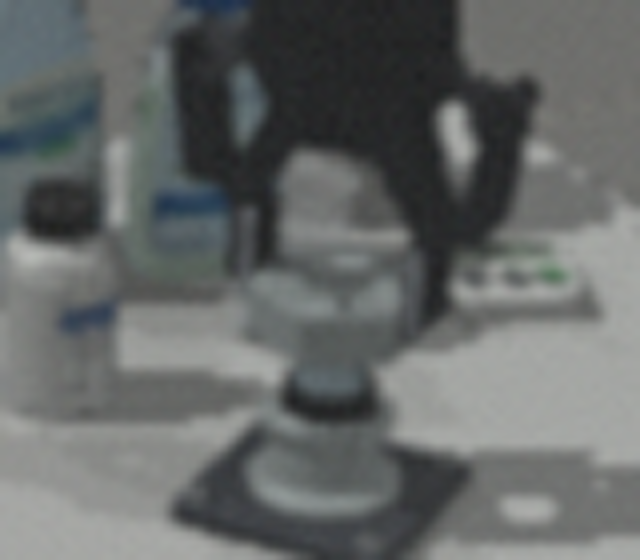

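The ring hangs level and centred over the lens (ring at crop x≈329, barrel at ≈331). I'll lower it now.

Emit:
send_rows(
  offset=[
    [-0.0003,0,0.01],
    [-0.0003,0,0.02],
    [-0.0003,0,0.026],
    [-0.0003,0,0.028],
    [-0.0003,0,0.029],
    [-0.0003,0,0.03],
    [-0.0003,0,0.031],
    [-0.0003,0,0.032],
    [-0.0003,0,0.033],
    [-0.0003,0,0.033],
    [-0.0003,0,0.033],
  ],
  roll=[0,0,0,0,0,0,0,0,0,0,0],
  hand=[0.45,0.45,0.45,0.45,0.45,0.45,0.45,0.45,0.45,0.45,0.45],
)

```text
clock: 14.7
tool_pos: [561.0, 180.9, 46.4]
eef_rot: [180.0, 0.0, 124.4]
force: [-0.7, 0.5, -0.5]
gripper_width: 58.9
```

```bash
python3 d.py 561.5 181.2 42 34.5
```

```text
clock 14.7 pos [561.  180.9  46.4] ydir 34.39 q7 12.2 w 58.9 F [-0.74  0.46 -0.54] M [0.041 0.004 0.051]
offset [-0.0001  0.0005  0.0044] roll -0.11
```

The lugs are already below rim level with no contact force. I'll continue down to the lens contact.

Emit:
send_rows(
  offset=[
    [0,0,0.001],
    [0,0,0.002],
    [0,0,0.003],
    [0,0,0.004],
    [0,0,0.005],
    [0,0,0.005],
    [0,0,0.005],
  ],
  roll=[0,0,0,0,0,0,0],
  hand=[0.45,0.45,0.45,0.45,0.45,0.45,0.45],
)

```text
clock: 15.28
tool_pos: [561.0, 181.0, 41.2]
eef_rot: [180.0, 0.0, 124.4]
force: [-0.2, -0.6, -0.8]
gripper_width: 58.8
```

```bash
python3 d.py 561.5 181.2 40 34.5
```

```text
clock 15.28 pos [561.  181.   41.2] ydir 34.39 q7 12.2 w 58.8 F [-0.21 -0.57 -0.79] M [ 0.015 -0.062 -0.039]
offset [-0.0001  0.0006  0.0012] roll -0.11
```

Emit:
send_rows(
  offset=[
    [0,0,0.0005],
    [0,0,0.001],
    [0,0,0.0015],
    [0,0,0.0015],
    [0,0,0.0015],
  ],
  roll=[0,0,0,0,0],
  hand=[0.45,0.45,0.45,0.45,0.45],
)

```text
clock: 15.7
tool_pos: [561.0, 180.9, 39.9]
eef_rot: [180.0, 0.0, 124.4]
force: [0.7, 0.3, -0.4]
gripper_width: 58.5
```

```bash
python3 d.py 561.5 181.2 40 34.5
```

```text
clock 15.7 pos [561.  180.9  39.9] ydir 34.39 q7 12.2 w 58.5 F [ 0.71  0.34 -0.38] M [ 0.101 -0.096 -0.003]
offset [-0.0001  0.0006 -0.0001] roll -0.11
```

Emit:
send_rows(
  offset=[
    [0,0,0.0005],
    [0,0,0.001],
    [0,0,0.001],
    [0,0,0.001],
  ],
  roll=[0,0,0,0],
  hand=[0.45,0.45,0.45,0.45],
)

```text
clock: 16.03
tool_pos: [561.0, 181.0, 38.9]
eef_rot: [180.0, 0.0, 124.4]
force: [0.0, -0.9, 2.0]
gripper_width: 58.5
```

```bash
python3 d.py 561.5 181.2 40 34.5; python3 d.py 561.5 181.2 40 34.5|head -1;python3 - <<'E'
from h import *
im=snap("scene","a8",315,145,80,70,8)
E
```

```text
clock 16.03 pos [561.  181.   38.9] ydir 34.39 q7 12.2 w 58.5 F [ 0.01 -0.88  1.95] M [0.049 0.02  0.002]
offset [-0.0001  0.0006 -0.0011] roll -0.11
clock 16.03 pos [561.  181.   38.9] ydir 34.39 q7 12.2 w 58.5 F [ 0.01 -0.88  1.95] M [0.049 0.02  0.002]
```

View pics/a8.png

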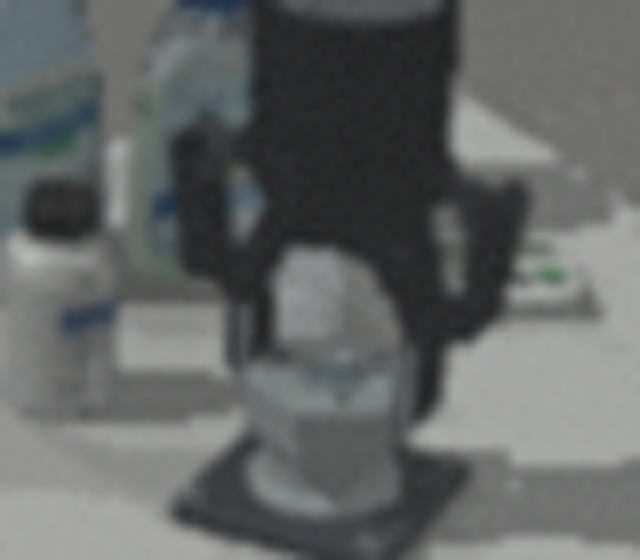

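Contact with the lens is felt (about 3 N on the spring), and the ring is level over the cell. I'll start turning clockwise while following down.

Emit:
send_rows(
  offset=[
    [0,0,0.0001],
    [0,0,0.0003],
    [0,0,0.0005],
    [0,0,0.0007],
    [0,0,0.0009],
    [0,0,0.001],
    [0,0,0.001],
    [0,0,0.001],
  ],
  roll=[4,8,12,16,20,24,25,25],
  hand=[0.45,0.45,0.45,0.45,0.45,0.45,0.45,0.45],
)

```text
clock: 16.75
tool_pos: [561.0, 181.1, 37.9]
eef_rot: [180.0, 0.0, 99.4]
force: [0.6, 0.8, 3.0]
gripper_width: 59.0
```

```bash
python3 d.py 561.5 181.2 40 34.5
```

```text
clock 16.75 pos [561.  181.1  37.9] ydir 9.43 q7 -2.9 w 59.0 F [0.56 0.79 2.99] M [ 0.082 -0.09   0.016]
offset [ 0.0001  0.0005 -0.0021] roll -25.07
```

Emit:
send_rows(
  offset=[
    [0,0,0.0003],
    [0,0,0.0006],
    [0,0,0.0009],
    [0,0,0.0011],
    [0,0,0.0011],
    [0,0,0.0011],
  ],
  roll=[3,6,9,11,11,11],
  hand=[0.45,0.45,0.45,0.45,0.45,0.45],
)

```text
clock: 17.25
tool_pos: [561.1, 181.0, 37.1]
eef_rot: [180.0, -0.0, 88.5]
force: [-0.8, -0.5, 6.6]
gripper_width: 58.7
```

```bash
python3 d.py 561.5 181.2 40 34.5
```

```text
clock 17.25 pos [561.1 181.   37.1] ydir -1.49 q7 -9.4 w 58.7 F [-0.77 -0.47  6.63] M [0.047 0.148 0.076]
offset [ 0.0003  0.0004 -0.0029] roll -35.99
```

Emit:
send_rows(
  offset=[
    [0,0,0],
    [0,0,0],
    [0,0,0],
    [0,0,0],
    [0,0,0],
  ],
  roll=[1.5,3,4.5,6,6],
  hand=[0.45,0.45,0.45,0.45,0.45],
)

```text
clock: 17.67
tool_pos: [561.2, 180.9, 37.1]
eef_rot: [180.0, -0.0, 82.4]
force: [-1.0, 0.4, 5.9]
gripper_width: 59.2
```

```bash
python3 d.py 561.5 181.2 40 34.5|head -1
```

```text
clock 17.67 pos [561.2 180.9  37.1] ydir -7.57 q7 -13.1 w 59.2 F [-1.03  0.41  5.91] M [0.015 0.029 0.045]
```

Emit:
send_rows(
  offset=[
    [0,0,0],
    [0,0,0],
    [0,0,0],
  ],
  roll=[1.5,3,3],
  hand=[0.45,0.45,0.45],
)

```text
clock: 17.92
tool_pos: [561.3, 180.9, 37.1]
eef_rot: [180.0, -0.0, 79.4]
force: [-0.7, 0.4, 6.1]
gripper_width: 58.8
```

```bash
python3 d.py 561.5 181.2 40 34.5|head -1
```

```text
clock 17.92 pos [561.3 180.9  37.1] ydir -10.57 q7 -14.9 w 58.8 F [-0.7   0.45  6.07] M [0.07  0.071 0.091]
```

Emit:
send_rows(
  offset=[
    [0,0,0],
    [0,0,0],
    [0,0,0],
  ],
  roll=[1.5,3,3],
  hand=[0.45,0.45,0.45],
)

```text
clock: 18.17
tool_pos: [561.3, 180.9, 37.1]
eef_rot: [180.0, -0.0, 76.4]
force: [-0.6, -0.4, 5.1]
gripper_width: 58.7
```

```bash
python3 d.py 561.5 181.2 40 34.5|head -1
```

```text
clock 18.17 pos [561.3 180.9  37.1] ydir -13.57 q7 -16.8 w 58.7 F [-0.58 -0.39  5.05] M [0.019 0.07  0.064]
```

Emit:
send_rows(
  offset=[
    [0,0,0],
    [0,0,0],
    [0,0,0],
  ],
  roll=[1.5,3,3],
  hand=[0.45,0.45,0.45],
)

```text
clock: 18.42
tool_pos: [561.3, 180.9, 37.1]
eef_rot: [180.0, -0.0, 73.4]
force: [0.3, -0.2, 5.9]
gripper_width: 58.8
```

```bash
python3 d.py 561.5 181.2 40 34.5|head -1
```

```text
clock 18.42 pos [561.3 180.9  37.1] ydir -16.57 q7 -18.6 w 58.8 F [ 0.28 -0.23  5.93] M [-0.03   0.051  0.03 ]
```

Emit:
send_rows(
  offset=[
    [0,0,0],
    [0,0,0],
    [0,0,0],
  ],
  roll=[1.5,3,3],
  hand=[0.45,0.45,0.45],
)

```text
clock: 18.67
tool_pos: [561.3, 180.9, 37.2]
eef_rot: [180.0, -0.0, 70.4]
force: [-0.2, 0.4, 6.4]
gripper_width: 59.0
```

```bash
python3 d.py 561.5 181.2 40 34.5|head -1
```

```text
clock 18.67 pos [561.3 180.9  37.2] ydir -19.57 q7 -20.4 w 59.0 F [-0.24  0.38  6.39] M [0.077 0.051 0.093]
```

Emit:
send_rows(
  offset=[
    [0,0,0],
    [0,0,0],
    [0,0,0],
  ],
  roll=[1,2,2],
  hand=[0.45,0.45,0.45],
)

```text
clock: 18.92
tool_pos: [561.3, 180.9, 37.1]
eef_rot: [180.0, -0.0, 68.5]
force: [0.7, -0.0, 6.7]
gripper_width: 58.7
```

```bash
python3 d.py 561.5 181.2 40 34.5|head -1
```

```text
clock 18.92 pos [561.3 180.9  37.1] ydir -21.54 q7 -21.6 w 58.7 F [ 0.67 -0.03  6.71] M [-0.006  0.037  0.095]
```

Emit:
send_rows(
  offset=[
    [0,0,0],
    [0,0,0],
    [0,0,0],
  ],
  roll=[1,2,2],
  hand=[0.45,0.45,0.45],
)

```text
clock: 19.17
tool_pos: [561.3, 180.9, 37.1]
eef_rot: [180.0, -0.0, 66.5]
force: [0.5, 0.7, 6.4]
gripper_width: 59.0
```

```bash
python3 d.py 561.5 181.2 40 34.5|head -1
```

```text
clock 19.17 pos [561.3 180.9  37.1] ydir -23.54 q7 -22.9 w 59.0 F [0.52 0.72 6.4 ] M [-0.013  0.016  0.048]
```

Emit:
send_rows(
  offset=[
    [0,0,0],
    [0,0,0],
    [0,0,0],
  ],
  roll=[1,2,2],
  hand=[0.45,0.45,0.45],
)

```text
clock: 19.42
tool_pos: [561.3, 180.9, 37.1]
eef_rot: [180.0, -0.0, 64.5]
force: [-0.1, -0.3, 7.1]
gripper_width: 58.7
```

```bash
python3 d.py 561.5 181.2 40 34.5|head -1
```

```text
clock 19.42 pos [561.3 180.9  37.1] ydir -25.54 q7 -24.1 w 58.7 F [-0.13 -0.31  7.05] M [0.013 0.06  0.008]
```

Emit:
send_rows(
  offset=[
    [0,0,0],
    [0,0,0],
    [0,0,0],
  ],
  roll=[1,2,2],
  hand=[0.45,0.45,0.45],
)

```text
clock: 19.67
tool_pos: [561.3, 180.9, 37.1]
eef_rot: [180.0, -0.0, 62.5]
force: [0.2, 0.2, 6.2]
gripper_width: 58.5
```

```bash
python3 d.py 561.5 181.2 40 34.5|head -1
```

```text
clock 19.67 pos [561.3 180.9  37.1] ydir -27.54 q7 -25.3 w 58.5 F [0.22 0.17 6.15] M [0.029 0.048 0.11 ]
```

Emit:
send_rows(
  offset=[
    [0,0,0],
    [0,0,0],
    [0,0,0],
  ],
  roll=[1,2,2],
  hand=[0.45,0.45,0.45],
)

```text
clock: 19.92
tool_pos: [561.4, 181.1, 37.1]
eef_rot: [180.0, -0.0, 60.5]
force: [0.1, 0.2, 5.6]
gripper_width: 58.9
```

```bash
python3 d.py 561.5 181.2 40 34.5|head -1
```

```text
clock 19.92 pos [561.4 181.1  37.1] ydir -29.52 q7 -26.6 w 58.9 F [0.06 0.21 5.59] M [0.097 0.048 0.072]
```

Emit:
send_rows(
  offset=[
    [0,0,0],
    [0,0,0],
    [0,0,0],
  ],
  roll=[1,2,2],
  hand=[0.45,0.45,0.45],
)

```text
clock: 20.17
tool_pos: [561.5, 181.3, 37.0]
eef_rot: [180.0, -0.1, 58.4]
force: [1.2, 1.2, 6.2]
gripper_width: 59.0
```

```bash
python3 d.py 561.5 181.2 40 34.5|head -1
```

```text
clock 20.17 pos [561.5 181.3  37. ] ydir -31.61 q7 -27.8 w 59.0 F [1.24 1.25 6.19] M [ 0.35  -0.115  0.175]
```

Emit:
send_rows(
  offset=[
    [0,0,0],
    [0,0,0],
    [0,0,0],
  ],
  roll=[1,1.5,1.5],
  hand=[0.45,0.45,0.45],
)

```text
clock: 20.42
tool_pos: [561.6, 181.4, 37.0]
eef_rot: [180.0, -0.1, 56.9]
force: [2.4, 2.2, 5.2]
gripper_width: 58.9
```

```bash
python3 d.py 561.5 181.2 40 34.5|head -1
```

```text
clock 20.42 pos [561.6 181.4  37. ] ydir -33.09 q7 -28.8 w 58.9 F [2.4  2.22 5.19] M [ 0.502 -0.3    0.202]
```

Emit:
send_rows(
  offset=[
    [0,0,0],
    [0,0,0],
    [0,0,0],
  ],
  roll=[0.5,1.2,1.2],
  hand=[0.45,0.45,0.45],
)

```text
clock: 20.67
tool_pos: [561.6, 181.4, 36.9]
eef_rot: [180.0, -0.1, 55.7]
force: [3.2, 2.9, 5.9]
gripper_width: 58.5
```

```bash
python3 d.py 561.5 181.2 40 34.5|head -1
```

```text
clock 20.67 pos [561.6 181.4  36.9] ydir -34.33 q7 -29.5 w 58.5 F [3.2  2.91 5.92] M [ 0.683 -0.504  0.344]
```

Emit:
send_rows(
  offset=[
    [0,0,0],
    [0,0,0],
  ],
  roll=[0,0],
  hand=[0.45,0.45],
)

```text
clock: 20.83
tool_pos: [561.6, 181.5, 36.9]
eef_rot: [180.0, -0.1, 55.7]
force: [2.6, 2.4, 4.7]
gripper_width: 58.7
```

```bash
python3 d.py 561.5 181.2 40 34.5|head -1
```

```text
clock 20.83 pos [561.6 181.5  36.9] ydir -34.29 q7 -29.5 w 58.7 F [2.57 2.41 4.74] M [ 0.712 -0.505  0.243]
```

The moment is climbing at about 69° past the gap (0.24–0.34 N m). I'll take off the downward and sideways load so the reading shows the thread alone.

Emit:
send_rows(
  offset=[
    [0.0002,0,-0.0001],
    [0.0004,0,-0.0003],
    [0.0005,0,-0.0004],
    [0.0005,0,-0.0004],
  ],
  roll=[0,0,0,0],
  hand=[0.45,0.45,0.45,0.45],
)

```text
clock: 21.17
tool_pos: [561.6, 181.5, 37.0]
eef_rot: [180.0, -0.0, 55.7]
force: [4.7, 3.0, 0.6]
gripper_width: 58.8
```

```bash
python3 d.py 561.5 181.2 40 34.5|head -1
```

```text
clock 21.17 pos [561.6 181.5  37. ] ydir -34.3 q7 -29.6 w 58.8 F [4.69 2.96 0.65] M [ 0.63  -0.829  0.293]
```

Emit:
send_rows(
  offset=[
    [0,0,0],
    [0,0,0],
  ],
  roll=[0,0],
  hand=[0.45,0.45],
)

```text
clock: 21.33
tool_pos: [561.6, 181.4, 37.0]
eef_rot: [180.0, -0.0, 55.7]
force: [4.2, 2.7, 0.6]
gripper_width: 59.2
```

```bash
python3 d.py 561.5 181.2 40 34.5|head -1
```

```text
clock 21.33 pos [561.6 181.4  37. ] ydir -34.31 q7 -29.6 w 59.2 F [4.2  2.71 0.6 ] M [ 0.716 -0.821  0.301]
```

Emit:
send_rows(
  offset=[
    [0,0,0],
    [0,0,0],
    [0,0,0],
    [0,0,0],
    [0,0,0],
  ],
  roll=[0,0,0,0,0],
  hand=[0.2,0.2,0.15,0.15,0.15],
)

```text
clock: 21.75
tool_pos: [560.7, 181.0, 36.9]
eef_rot: [-180.0, 0.0, 55.7]
force: [0.3, 0.8, -0.9]
gripper_width: 72.6
```

```bash
python3 d.py 561.5 181.2 40 34.5|head -1
python3 - <<'E'
from h import *
im=snap("scene","b1",315,145,80,70,8)
E
```

```text
clock 21.75 pos [560.7 181.   36.9] ydir -34.33 q7 -29.6 w 72.6 F [ 0.25  0.79 -0.88] M [-0.026  0.054 -0.02 ]
```

View pics/b1.png

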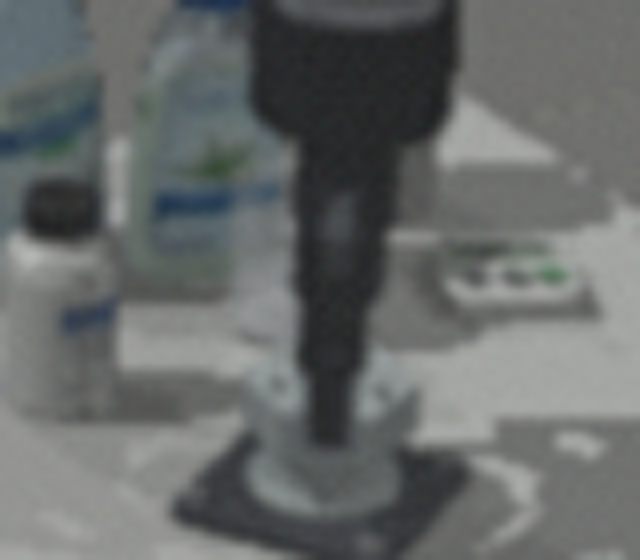

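The ring stays put on release, and the tool relaxed by (0.9, 0.4) mm. I'll regrip centred for a clean torque check.

Emit:
send_rows(
  offset=[
    [0.0008,0.0005,0],
    [0.0008,0.0005,0],
    [0.0008,0.0005,0],
    [0.0008,0.0005,0],
    [0.0008,0.0005,0],
    [0.0008,0.0005,0],
    [0.0008,0.0005,0],
    [0.0008,0.0005,0],
  ],
  roll=[0,0,0,0,0,0,0,0],
  hand=[0.15,0.15,0.45,0.45,0.45,0.45,0.45,0.45],
)

```text
clock: 22.47
tool_pos: [562.1, 181.9, 38.0]
eef_rot: [-180.0, -0.0, 55.7]
force: [-2.5, -0.0, 10.6]
gripper_width: 58.9
```

```bash
python3 d.py 561.5 181.2 40 34.5|head -1
```

```text
clock 22.47 pos [562.1 181.9  38. ] ydir -34.3 q7 -29.6 w 58.9 F [-2.450e+00 -1.000e-02  1.055e+01] M [0.089 0.594 0.024]
```

Emit:
send_rows(
  offset=[
    [0,0,0],
    [0,0,0],
    [0,0,0],
  ],
  roll=[0.4,0.8,0.8],
  hand=[0.45,0.45,0.45],
)

```text
clock: 22.72
tool_pos: [562.1, 182.0, 37.9]
eef_rot: [-180.0, -0.0, 54.9]
force: [-2.8, 0.5, 11.2]
gripper_width: 59.0
```

```bash
python3 d.py 561.5 181.2 40 34.5|head -1
```

```text
clock 22.72 pos [562.1 182.   37.9] ydir -35.09 q7 -30.1 w 59.0 F [-2.75  0.51 11.19] M [0.081 0.505 0.303]
```

Emit:
send_rows(
  offset=[
    [0,0,-0.0003],
    [0,0,-0.0007],
    [0,0,-0.0007],
  ],
  roll=[0,0,0],
  hand=[0.45,0.45,0.45],
)

```text
clock: 22.97
tool_pos: [562.1, 181.9, 38.0]
eef_rot: [-180.0, -0.0, 54.9]
force: [-1.5, 1.1, 5.2]
gripper_width: 58.8
```

```bash
python3 d.py 561.5 181.2 40 34.5|head -1
```

```text
clock 22.97 pos [562.1 181.9  38. ] ydir -35.08 q7 -30.1 w 58.8 F [-1.51  1.14  5.17] M [0.171 0.235 0.226]
```

Emit:
send_rows(
  offset=[
    [0,0,0],
  ],
  roll=[0],
  hand=[0.45],
)

```text
clock: 23.05
tool_pos: [562.1, 182.0, 38.0]
eef_rot: [-180.0, -0.0, 54.9]
force: [-1.8, 0.4, 5.5]
gripper_width: 58.8
```

```bash
python3 d.py 561.5 181.2 40 34.5|head -1
```

```text
clock 23.05 pos [562.1 182.   38. ] ydir -35.09 q7 -30.1 w 58.8 F [-1.76  0.42  5.54] M [0.259 0.293 0.237]
```

Emit:
send_rows(
  offset=[
    [0,0,-0.0004],
    [0,0,-0.0006],
    [0,0,-0.0006],
    [0,0,-0.0006],
    [0,0,-0.0006],
  ],
  roll=[0,0,0.3,0.6,0.6],
  hand=[0.45,0.45,0.45,0.45,0.45],
)

```text
clock: 23.47
tool_pos: [562.1, 181.9, 38.2]
eef_rot: [-180.0, 0.0, 54.3]
force: [0.8, 3.1, -4.4]
gripper_width: 58.8
```

```bash
python3 d.py 561.5 181.2 40 34.5|head -1
```

```text
clock 23.47 pos [562.1 181.9  38.2] ydir -35.7 q7 -30.5 w 58.8 F [ 0.78  3.11 -4.35] M [ 0.496 -0.155  0.506]
```

Emit:
send_rows(
  offset=[
    [0,0,0],
  ],
  roll=[0],
  hand=[0.45],
)

```text
clock: 23.55
tool_pos: [562.1, 182.0, 38.2]
eef_rot: [-180.0, 0.0, 54.3]
force: [0.8, 2.9, -4.5]
gripper_width: 58.7
```

```bash
python3 d.py 561.5 181.2 40 34.5|head -1
```

```text
clock 23.55 pos [562.1 182.   38.2] ydir -35.68 q7 -30.5 w 58.7 F [ 0.75  2.91 -4.46] M [ 0.49  -0.229  0.453]
```

Emit:
send_rows(
  offset=[
    [0,0,0.0001],
    [0,0,0.0002],
    [0,0,0.0002],
  ],
  roll=[0,0,0],
  hand=[0.45,0.45,0.45],
)

```text
clock: 23.8
tool_pos: [562.1, 181.9, 38.2]
eef_rot: [-180.0, -0.0, 54.3]
force: [0.3, 2.3, -3.9]
gripper_width: 59.2
```

```bash
python3 d.py 561.5 181.2 40 34.5|head -1
```

```text
clock 23.8 pos [562.1 181.9  38.2] ydir -35.7 q7 -30.5 w 59.2 F [ 0.33  2.25 -3.94] M [ 0.676 -0.124  0.5  ]
```

Emit:
send_rows(
  offset=[
    [0,0,0],
  ],
  roll=[0],
  hand=[0.45],
)

```text
clock: 23.88
tool_pos: [562.1, 182.0, 38.1]
eef_rot: [-180.0, -0.0, 54.3]
force: [0.9, 3.2, -4.5]
gripper_width: 58.9
```

```bash
python3 d.py 561.5 181.2 40 34.5|head -1
```

```text
clock 23.88 pos [562.1 182.   38.1] ydir -35.69 q7 -30.5 w 58.9 F [ 0.93  3.23 -4.46] M [ 0.699 -0.149  0.529]
```

The moment is 0.5 N m, about 25 N and more than wanted. I'll ease back a little.

Emit:
send_rows(
  offset=[
    [0,0,0.0001],
    [0,0,0.0001],
    [0,0,0.0001],
  ],
  roll=[-0.4,-0.4,-0.4],
  hand=[0.45,0.45,0.45],
)

```text
clock: 24.13
tool_pos: [562.1, 181.9, 38.1]
eef_rot: [-180.0, -0.0, 54.7]
force: [1.1, 3.8, -2.6]
gripper_width: 59.0
```

```bash
python3 d.py 561.5 181.2 40 34.5|head -1
```

```text
clock 24.13 pos [562.1 181.9  38.1] ydir -35.32 q7 -30.3 w 59.0 F [ 1.15  3.76 -2.61] M [ 0.855 -0.081  0.224]
```

Emit:
send_rows(
  offset=[
    [0,0,0],
    [0,0,0],
  ],
  roll=[-0.4,-0.4],
  hand=[0.45,0.45],
)

```text
clock: 24.3
tool_pos: [562.0, 181.9, 38.2]
eef_rot: [-180.0, -0.0, 55.1]
force: [0.6, 3.7, -1.7]
gripper_width: 59.1
```

```bash
python3 d.py 561.5 181.2 40 34.5|head -1
```

```text
clock 24.3 pos [562.  181.9  38.2] ydir -34.91 q7 -30.0 w 59.1 F [ 0.56  3.69 -1.66] M [ 0.961 -0.035  0.029]
```

Emit:
send_rows(
  offset=[
    [0,0,0],
    [0,0,0],
    [0,0,0],
  ],
  roll=[-0.3,-0.3,-0.3],
  hand=[0.45,0.45,0.45],
)

```text
clock: 24.55
tool_pos: [562.0, 181.8, 38.1]
eef_rot: [-180.0, -0.0, 55.4]
force: [0.3, 4.6, -1.1]
gripper_width: 58.6
```

```bash
python3 d.py 561.5 181.2 40 34.5|head -1
```

```text
clock 24.55 pos [562.  181.8  38.1] ydir -34.62 q7 -29.8 w 58.6 F [ 0.27  4.58 -1.08] M [ 0.985  0.085 -0.025]
```

Emit:
send_rows(
  offset=[
    [0,0,0],
  ],
  roll=[0],
  hand=[0.45],
)

```text
clock: 24.63
tool_pos: [562.0, 181.8, 38.2]
eef_rot: [-180.0, -0.0, 55.4]
force: [0.2, 3.8, -1.6]
gripper_width: 59.0
```

```bash
python3 d.py 561.5 181.2 40 34.5|head -1
```

```text
clock 24.63 pos [562.  181.8  38.2] ydir -34.62 q7 -29.8 w 59.0 F [ 0.18  3.76 -1.59] M [ 0.943  0.103 -0.008]
```

The back-turn gave little torque, so the ring may have eased. I'll retighten in small steps to about 0.3 N m.

Emit:
send_rows(
  offset=[
    [0,0,0],
    [0,0,0],
    [0,0,0],
  ],
  roll=[0.4,0.4,0.4],
  hand=[0.45,0.45,0.45],
)

```text
clock: 24.88
tool_pos: [562.1, 181.8, 38.1]
eef_rot: [180.0, -0.0, 55.0]
force: [0.3, 3.6, -1.7]
gripper_width: 58.8
```

```bash
python3 d.py 561.5 181.2 40 34.5|head -1
```

```text
clock 24.88 pos [562.1 181.8  38.1] ydir -34.99 q7 -30.1 w 58.8 F [ 0.29  3.58 -1.73] M [0.911 0.135 0.244]
```

Emit:
send_rows(
  offset=[
    [0,0,0],
    [0,0,0],
  ],
  roll=[0.2,0.2],
  hand=[0.45,0.45],
)

```text
clock: 25.05
tool_pos: [562.0, 181.8, 38.1]
eef_rot: [-180.0, -0.0, 54.8]
force: [0.1, 4.2, -0.4]
gripper_width: 58.8
```

```bash
python3 d.py 561.5 181.2 40 34.5|head -1
```

```text
clock 25.05 pos [562.  181.8  38.1] ydir -35.2 q7 -30.2 w 58.8 F [ 0.07  4.24 -0.38] M [0.98  0.144 0.309]
```

The moment is 0.31 N m with no vertical load, about 15 N of clamping, so I'll stop here. Next I'll release and back away.

Emit:
send_rows(
  offset=[
    [0,0,0],
    [0,0,0],
    [0,0,0],
    [0,0,0],
    [0,0,-0.02],
    [0,0,-0.05],
    [0,0,-0.09],
    [0,0,-0.13],
    [0,0,-0.15],
    [0,0,-0.15],
    [0,0,-0.15],
  ],
  roll=[0,0,0,0,0,0,0,0,0,0,0],
  hand=[0.3,0.1,0,0,0,0,0,0,0,0,0],
)

```text
clock: 25.97
tool_pos: [562.5, 181.6, 189.2]
eef_rot: [179.9, -0.1, 54.8]
force: [-0.9, -0.3, -0.7]
gripper_width: 85.3
```

```bash
python3 d.py 561.5 181.2 40 34.5|head -1
python3 - <<'E'
from h import *
im=snap("scene","c1",315,155,80,60,9)
im=snap("top","c2",200,80,270,250,2)
E
```

```text
clock 25.97 pos [562.5 181.6 189.2] ydir -35.24 q7 -36.9 w 85.3 F [-0.86 -0.28 -0.73] M [ 0.049  0.063 -0.021]
```

View pics/c1.png

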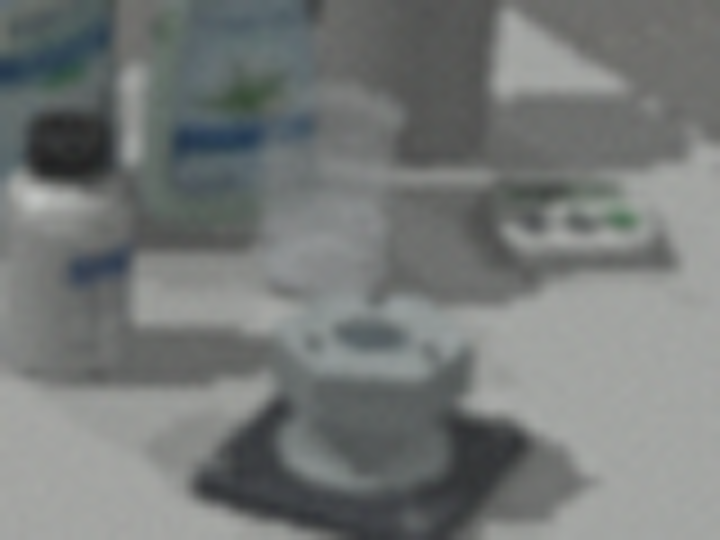

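View pics/c2.png

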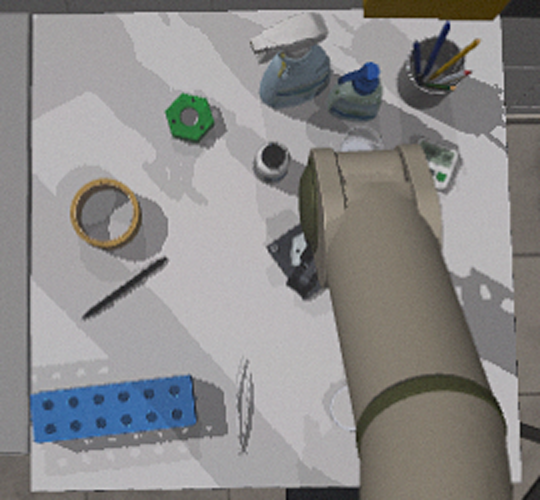

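The ring sits level on the cell with its opening at about (356,192) px. The bystanders I can see are where they were, and the gripper is clear. I'll hand the job in.

Run:
```python
from h import *
print(robot.get_obs()['clock'],workorder.hand_in())
```

```text
the job is handed in; nothing more can be done
26.0667 None
```

The lens is in the bore of the cell, and the retaining ring is screwed down over it to an estimated 15 N of clamping. I handed the job in at 26.1 s with the gripper well clear.

- **Lens:** it went in and looked flat in the scene view, with about 10 mm standing above the rim as expected. There was a sideways force of about 4 N on the bore wall just before I let go.
- **Ring:** I lowered it with its lugs in line with the gaps and turned it clockwise. The moment climbed from about 66° past the gap's middle, right at the 45 to 67° range you gave. I stopped near 70°.
- **Clamping force:** the last grip read 0.31 N m with almost no vertical load. The 15 N estimate is uncertain by a few newtons, because about 4 N of sideways force was still in that grip.
- **Overshoot:** a small step briefly took the moment to 0.53 N m, which may have put about 25 N on the glass. That is under the 30 N limit. I eased back and retightened to the final value.
- **Last pictures:** the ring sits level on the cell. In the last top view the arm hid part of the bench, including the petri dish and the purple look-alike. The bystanders I could see were where they had been. I did not recheck the ring's angle in the pictures after letting go.

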